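# Wedge the rocking mantel clock level

## Robot

A 7-joint arm with a two-finger parallel gripper is mounted at the origin on the work surface. World frame = base frame: x ahead of the robot, y to its left, z up, the work surface at z = 0. Lengths are in m, angles in rad, forces in N, time in s.
With the tool pointing down it reaches from about 0.4 to 0.85 m from the base axis. Payload 10.4 kg.
Tool frame: the origin (TCP) lies midway between the tips of the shut fingers; the grasp point (between the pads) lies 19 mm behind it; z points along the fingers, y is the direction in which the jaws open and shut (so a half turn about z gives the same grasp; the last joint's range is limited). The gripper opens to 87 mm and grips with 3 to 60 N. Pads are 19 mm wide; open, the fingers measure 117 mm over their backs; the gripper's body (75 mm by 190 mm) begins 51 mm behind the grasp point.
Start: joints at [-1.237, 0.332, -0.065, 1.46, 0.022, 1.35, -0.088], TCP at [0.218, 0.586, 0.223] pointing down, gripper open.
Joint ranges: [-2.6, 2.6], [-0.5, 2.12], [-1.47, 1.34], [0.16, 2.42], [-1.27, 4.41], [0.06, 2.06], [-2.6, 2.6]. Speed limits (rad/s): [2.22, 2.22, 2.79, 2.79, 3.14, 3.14, 3.14].

## Interface

Orientations are given as a rotation vector (axis times angle).
In Python, from bench import arm gives the robot as it stands.
- The arm moves only by the tool play_rows, never from a script. Its arguments are lists of equal length, an entry for each row: "offset": the shift along the world's x, y, z in cm, a list of three; "spin": the turn about the world's z in degrees; "hand": the finger opening in cm, from 0 to 8.7. In form: {"offset": [[tx, ty, tz], ...], "spin": [spin, ...], "hand": [hand, ...]}. A call has 1 to 12 rows; each row shifts and turns the commanded pose from where the row before left it; what a row does not reach is not made up. A row lasts 1/8 s, in which the tool goes at most 62.5 mm and 10.7 degrees, less where a joint would pass 70% of its speed; a pose out of reach is approached as far as the arm can. A call with a gripper value outside its range is refused whole. The fingers move at their own pace and stop on an object; "squeeze" is the grip in N (left out, the last holds). Time passes only in rows, so rows that do not move let the fingers close. It gives the time, the measured TCP pose, the force and the opening at its end, in the units of the state.
- arm.observe(): the state, without advancing time (a new reading comes with each control period).
- arm.get_image(name): name is "scene" or "side" or "wrist"; returns the picture (420x560x3 uint8, red, green, blue); there is no depth.
- arm.camera_params(name): a dict with "vertical_fov" (degrees; the focal length in pixels is half the picture's height over the tangent of half this angle, whatever the lens; pixels are square), "cx", "cy" (the principal point, pixels), "position" and "orientation" of the camera in the world. Camera axes: x right, y up, looking along -z (the intrinsics and any distortion apply to the point x, -y, -z); pixel columns grow to the right and rows downward; lengths in m; the calibration is good to about 2 mm. A picture is of the moment at which its call begins: read the wrist's pose just before it. camera_params takes no time and is no camera call; for the wrist camera it gives the pose at the moment of the call.
- arm.job_done(): hands the job in, once; it reports no verdict.
The state is a dict: "time": time; "qpos": joint angles; "joint_vel": joint speeds; "effort": joint torques, N m; "eef_pos": TCP position; "orientation": TCP orientation; "force": force on the tool from outside, world axes, zero at the start; "wrist_torque": the same for the moment, N m; "opening": opening from 0.0 (shut) to 1.0 (fully open).
Only numpy, scipy, OpenCV 4.12 (cv2) and the standard library are available. Lean on these libraries where they do the work, as an engineer would, in place of code of your own. Each camera call takes 0.05 s, during which the arm holds its last target.

## Task

The mantel clock on the bench rocks and leans because one of its ball feet is too short. Push the loose wooden wedge along the bench, thin end first, under that short foot until the clock no longer leans or rocks but stands level on the wedge and its three other feet, and leave it there. Only push the wedge: do not pick it up, do not push or lift the clock by hand, and leave the mug, the tin and the grey case where they are.

Things in the scene. Friction and masses are not known exactly. Their poses are not given: they have to be found in the camera images.
- clock: Dark wooden mantel clock, 1.6 kg, loose: case 80 x 166 mm (x, y), 192 mm tall, on a board 94 x 184 mm, underside 34 mm up. Four brass ball feet, 30 mm diameter, in round lugs at its corners, at x = +-52, y = +-97 mm. Origin: centre, in the plane of the good feet's undersides; z up when level; dial faces +x, plain back -x. It leans 0.076 rad towards its short foot, at +x, +y.
- short_foot (a point): Lowest point of the short ball foot, at (52, 97, 7) mm in the clock's frame: this foot is 7 mm shorter than the others. The point is on the bench at the start, as the clock leans onto it, and 7 mm above the bench when the clock is level.
- wedge: Pale wooden wedge, 60 g, loose, flat on the bench on the clock's +y side: 120 mm long (x), 56 mm wide (y); its top rises evenly from 1.5 mm at the tip (+x end) to 16.5 mm at the blunt upright heel (-x end). Origin: centre of its underside, z up. It is 7 mm thick 16 mm ahead (+x) of the origin: with the short foot there the clock is level.
- wedge_tip (a point): Middle of the wedge's thin leading edge, at bench height (x = +60 mm in the wedge's frame). The wedge slides with dry friction and stays where it is left, under the foot too; the resistance to pushing rises when the clock comes level.
- mug: Bystander: white mug, 80 mm diameter, 90 mm tall, standing on the bench; origin at the centre of its underside.
- tin: Bystander: low steel tin, 64 mm diameter, 45 mm tall, standing on the bench; origin at the centre of its underside.
- case: Bystander: flat grey plastic case, 135 x 190 x 28 mm, lying on the bench; origin at the centre of its underside.
Not all that is in view belongs to the job. Several things look just like the wedge: the one meant starts nearest to the robot's base.

How it is judged:
At the end, for the whole second after the job is handed in: The clock stands at rest within 0.015 rad of upright (it leans 0.076 rad at first), its short foot borne by the wedge (more than 0.7 N) and lying within the wedge's outline, the wedge flat on the bench, and the clock within 30 mm of where it stood (angle between clock's own z axis and vertical below 0.015 rad and contact force between wedge and clock above 0.7 N and y of short_foot in the frame of wedge between -0.028 and 0.028 m and x of short_foot in the frame of wedge between -0.02 and 0.06 m and angle between wedge's own z axis and vertical below 0.05 rad and height (world z) of wedge below 0.004 m and distance of clock from where it was at the start of the episode below 0.03 m and linear speed of each of clock, wedge below 0.01 m/s); the robot touches nothing.
It fails at once if the wedge is picked up or tipped (height (world z) of wedge above 0.015 m or angle between wedge's own z axis and vertical above 0.3 rad).
It fails at once if the clock is lifted, tipped or shoved more than 30 mm (height (world z) of clock above 0.015 m or angle between clock's own z axis and vertical above 0.16 rad or distance of clock from where it was at the start of the episode above 0.03 m or distance of short_foot from where it was at the start of the episode above 0.04 m).
It fails at once if the robot pushes against the clock itself (more than 3 N) (contact force between any of the fingers, the arm and clock above 3 N).
It fails at once if the mug, the tin or the grey case is moved more than 30 mm (distance of any of mug, tin, case from where it was at the start of the episode above 0.03 m).
It also fails if it takes over 48 s, if anything falls off the work surface, if the arm or the gripper's body presses on something with over 40 N, if the wrist force passes 120 N, or if a joint passes its speed limit or range.

## Working session

There is one attempt and no reset: what is moved stays moved. The work goes in short steps, Python scripts to look and compute and a tool call to move; the robot and the scene stay as the last step left them, time stands still between calls to the robot, and variables do not carry over. Pictures are saved under pics/ and viewed, and the job is handed in when it is done.

Besides the shell and the picture viewer there is one more tool, called after "Emit:" by a JSON object that holds its "op" and its "data". play_rows: Moves the arm, as the interface text tells. Its arguments: {"type":"object","properties":{"offset":{"type":"array","items":{"type":"array","items":{"type":"number"}}},"spin":{"type":"array","items":{"type":"number"}},"hand":{"type":"array","items":{"type":"number"}},"squeeze":{"type":"number"}},"required":["offset","spin","hand"]}

```bash
mkdir -p pics; ls; python3 - <<'E'
from bench import arm
import cv2
s=arm.observe(); print(s)
for n in ("scene","side","wrist"):
    print(n,arm.camera_params(n))
    cv2.imwrite(f"pics/{n}0.png",arm.get_image(n)[:,:,::-1])
E
```

```text
pics
{'time': 0.0, 'qpos': array([-1.23658149,  0.33290011, -0.06469774,  1.46095666,  0.02157827,
        1.34989972, -0.08854917]), 'joint_vel': array([-7.87858437e-04,  3.56819269e-05,  9.68097829e-04, -4.98357267e-04,
        3.28502259e-04,  7.83262007e-04, -7.08948280e-04]), 'effort': array([-6.10120915e-04, -6.23244452e+01,  2.42276082e-02, -3.89921844e+01,
       -6.14090497e-02,  3.92022240e-02,  9.85787460e-05]), 'eef_pos': array([0.2181689 , 0.58526163, 0.22172897]), 'orientation': array([-5.57530569e-01, -3.09150727e+00,  2.28340543e-03]), 'force': array([-0.09431681, -0.23460555, -0.32301808]), 'wrist_torque': array([0.06754246, 0.02232829, 0.02432017]), 'opening': 0.9944923736274582}
scene {'vertical_fov': 53.28313493992913, 'cx': 280.2496475805575, 'cy': 211.11139853572985, 'position': array([ 1.10624594, -0.6203505 ,  0.53730444]), 'orientation': array([0.96574352, 0.35203311, 0.62466705])}
side {'vertical_fov': 49.863676131732525, 'cx': 277.61613655258117, 'cy': 210.70053207192603, 'position': array([ 0.3958229 , -0.73562452,  0.75368506]), 'orientation': array([ 0.80863917, -0.10991683, -0.29339842])}
wrist {'vertical_fov': 60.84367996989585, 'cx': 282.8188961092806, 'cy': 205.94034134309464, 'position': array([0.15237042, 0.60918985, 0.3848428 ]), 'orientation': array([-0.23115492, -0.16033117,  1.20656761])}
```

View pics/scene0.png

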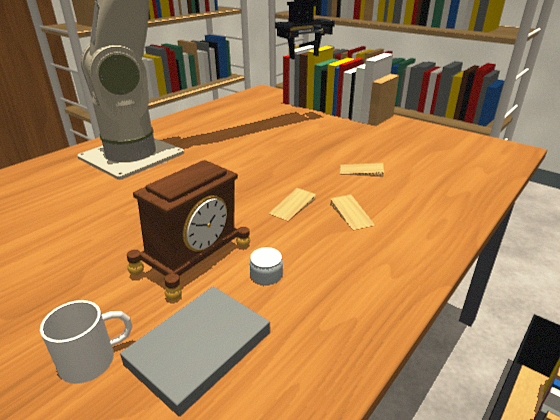

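View pics/side0.png

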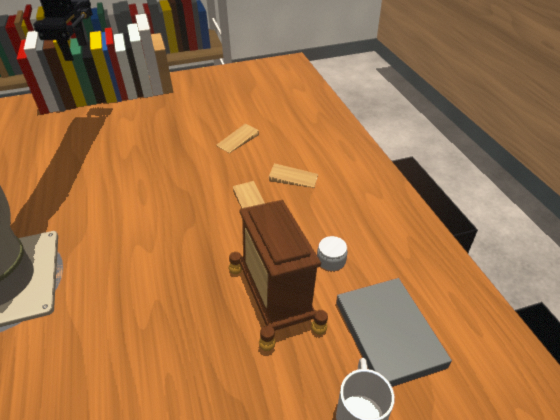

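View pics/wrist0.png

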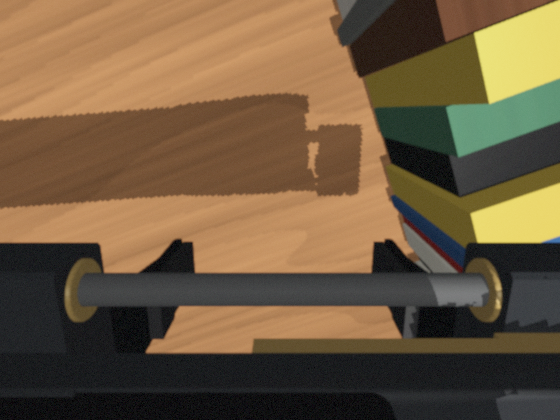

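```bash
cat > h.py <<'E'
import numpy as np, cv2
from scipy.spatial.transform import Rotation as R
from bench import arm
def cam(n): 
    p=arm.camera_params(n); p['f']=210/np.tan(np.radians(p['vertical_fov']/2)); p['R']=R.from_rotvec(p['orientation']).as_matrix(); return p
def ray(p,u,v):
    d=p['R']@np.array([(u-p['cx'])/p['f'],-(v-p['cy'])/p['f'],-1]); return d
def onz(p,u,v,z=0):
    d=ray(p,u,v); return p['position']+d*(z-p['position'][2])/d[2]
def proj(p,X):
    c=(np.asarray(X)-p['position'])@p['R']; return np.stack([p['cx']+p['f']*c[...,0]/-c[...,2],p['cy']-p['f']*c[...,1]/-c[...,2]],-1)
def crop(img,x0,y0,w,h,k,out):
    cv2.imwrite(out,cv2.resize(img[y0:y0+h,x0:x0+w,::-1],None,fx=k,fy=k,interpolation=cv2.INTER_CUBIC))
E
python3 - <<'E'
from h import *
for n,pts in (("scene",[(293,204),(352,212),(362,169),(266,278),(172,293),(134,270),(243,243)]),("side",[(250,195),(293,176),(238,138),(333,262),(267,345),(320,330),(235,270)])):
    p=cam(n)
    for q in pts: print(n,q,onz(p,*q,0.005).round(3))
s=cv2.imread("pics/scene0.png")[:,:,::-1]; crop(s,230,150,160,120,5,"pics/sc_crop.png")
s=cv2.imread("pics/side0.png")[:,:,::-1]; crop(s,200,110,160,120,5,"pics/si_crop.png")
E
```

```text
scene (293, 204) [0.57  0.076 0.005]
scene (352, 212) [0.702 0.135 0.005]
scene (362, 169) [0.604 0.35  0.005]
scene (266, 278) [ 0.697 -0.171  0.005]
scene (172, 293) [ 0.591 -0.31   0.005]
scene (134, 270) [ 0.481 -0.316  0.005]
scene (243, 243) [ 0.586 -0.117  0.005]
side (250, 195) [0.574 0.099 0.005]
side (293, 176) [0.7   0.136 0.005]
side (238, 138) [0.605 0.352 0.005]
side (333, 262) [ 0.687 -0.168  0.005]
side (267, 345) [ 0.496 -0.314  0.005]
side (320, 330) [ 0.6   -0.314  0.005]
side (235, 270) [ 0.482 -0.124  0.005]
```

View pics/sc_crop.png

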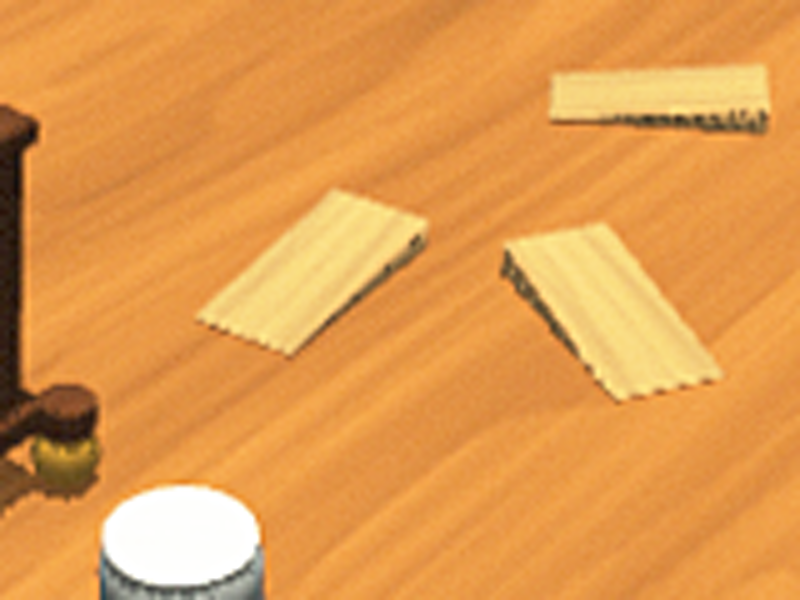

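View pics/si_crop.png

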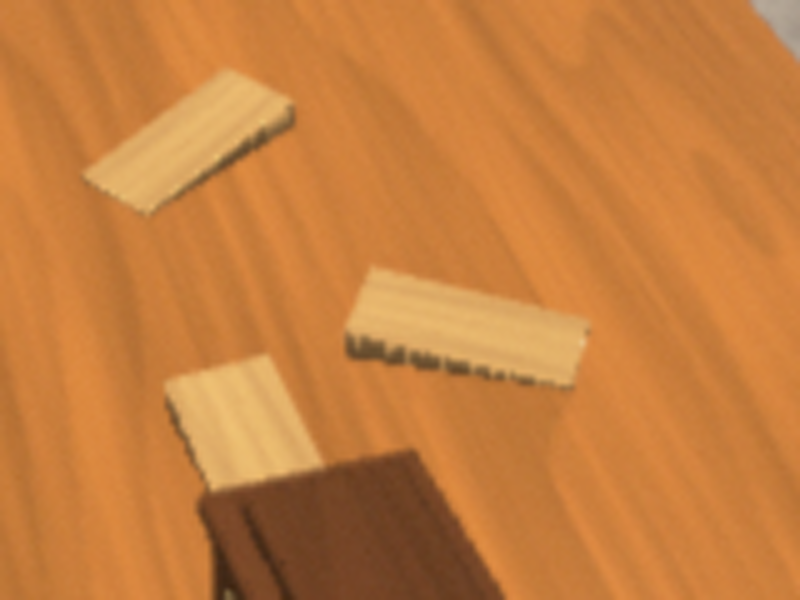

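```bash
python3 - <<'E'
from h import *
s=cv2.imread("pics/scene0.png")[:,:,::-1]; crop(s,120,220,140,90,5.7,"pics/sc_feet.png")
s=cv2.imread("pics/side0.png")[:,:,::-1]; crop(s,220,240,120,115,5,"pics/si_feet.png")
E
```

```text
(no output)
```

View pics/sc_feet.png

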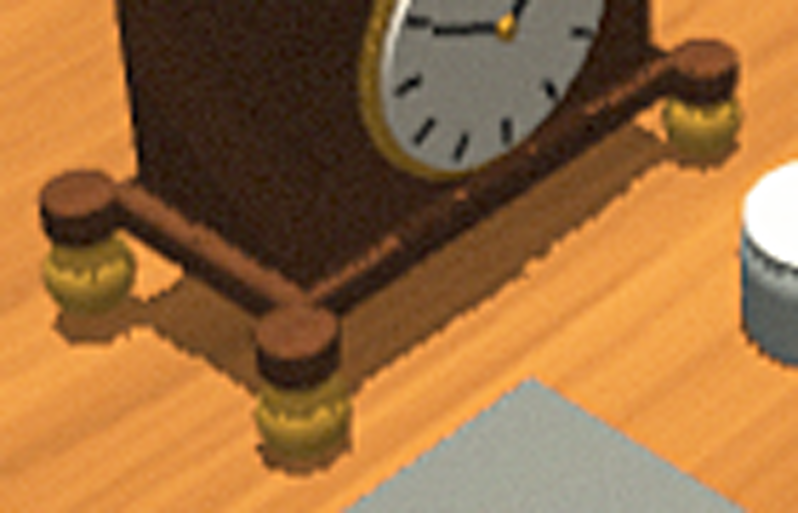

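View pics/si_feet.png

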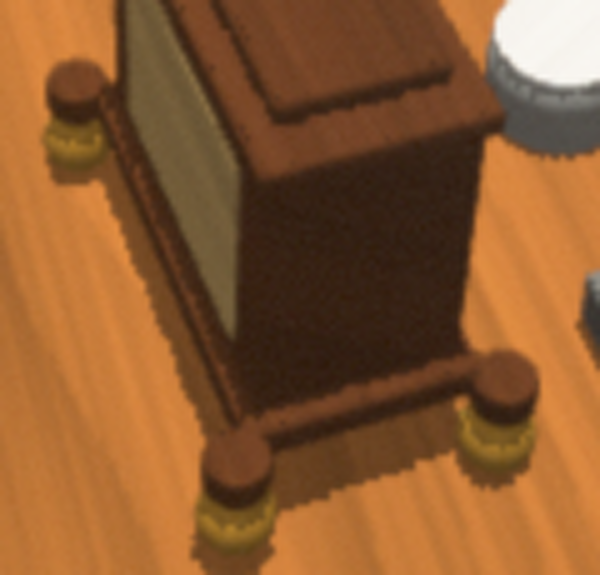

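```bash
cat > fit.py <<'E'
from h import *
from scipy.optimize import least_squares
W={'tipR+':(60,28,1.5),'tipR-':(60,-28,1.5),'h+':(-60,28,16.5),'h-':(-60,-28,16.5),'b+':(-60,28,0),'b-':(-60,-28,0)}
def wpts(q,keys):
    M=R.from_euler('z',q[2]).as_matrix(); return np.array([W[k] for k in keys])/1000@M.T+[q[0],q[1],0]
def fitw(obs,q0):
    f=lambda q: np.concatenate([(proj(cam(n),wpts(q,list(o)))-np.array(list(o.values()))).ravel() for n,o in obs.items()])
    r=least_squares(f,q0,x_scale=[.01,.01,.1]); return r.x,r.fun
def cpts(q,P,tilt=.076):
    ax=np.array([-97,52,0])/np.hypot(97,52)   # tilt towards (52,97)... 
    d=np.array([-97.,52,0]); 
    # axis = line through feet (52,-97)-( -52,97); lean towards (+,+)
    a=np.array([-52,97.,0]); a/=np.linalg.norm(a)
    T=R.from_rotvec(a*tilt).as_matrix()
    M=R.from_euler('z',q[2]).as_matrix()@T; return np.asarray(P)/1000@M.T+[q[0],q[1],0]
E
python3 - <<'E'
from fit import *
so=lambda x,y:(230+x/5,150+y/5)
si=lambda x,y:(200+x/5,110+y/5)
obs={'scene':{'tipR-':so(200,320),'tipR+':so(292,355),'h-':so(335,188),'h+':so(428,222)},'side':{'h-':si(166,382),'h+':si(269,355)}}
print(fitw(obs,[.57,.08,-1.57]))
print(cpts([0,0,0],[(52,97,7)]))
F=[('scene',(52,-97,15),(173.3,292.5)),('scene',(-52,-97,15),(135.6,266.7)),('scene',(52,97,22),(243.2,240.7)),
('side',(-52,-97,15),(267,342.6)),('side',(52,-97,15),(319.4,326)),('side',(-52,97,15),(235,267.2))]
C={n:cam(n) for n in('scene','side')}
f=lambda q:np.concatenate([proj(C[n],cpts(q,[P])[0])-np.array(o) for n,P,o in F])
r=least_squares(f,[.54,-.215,0],x_scale=[.01,.01,.1]);print(r.x,r.fun.round(1)); print(cpts(r.x,[(52,97,7)]))
E
```

```text
(array([ 0.57245815,  0.07301015, -1.48778734]), array([-6.29076079e-01, -4.36329395e-01,  5.37436171e-01, -1.53957460e-01,
       -2.66337849e-01,  1.93790515e-01, -1.04626538e-04, -5.16744754e-01,
        1.70935270e-01,  1.08656144e-01,  4.31819012e-01, -9.00686155e-02]))
[[5.22352324e-02 9.71261040e-02 2.03481054e-05]]
[ 0.54053213 -0.21918868  0.06167365] [-0.2 -0.7  0.   0.4 -0.2 -0.8  0.1 -0.1  0.   0.3  0.6 -0. ]
[[ 5.86681726e-01 -1.19027738e-01  2.03481054e-05]]
```

The three wedge look-alikes are at scene px (293,204), r≈0.58 m, (352,212), r≈0.71 m, and (362,169), r≈0.70 m. The first is nearest to the base. It also lies on the clock's +y side with its thin end toward the clock, and the enlarged crop confirms this. The short foot is at px (243,241), which is (0.587,-0.119). The wedge heading passes about 2 mm from it, so I need a straight push of about 176 mm. I'm moving behind the heel now.

Emit:
{"op": "play_rows", "data": {"offset": [[2.9,-3.45,0],[2.9,-3.45,0],[2.9,-3.45,0],[2.9,-3.45,0],[2.9,-3.45,0],[2.9,-3.45,0],[2.9,-3.45,0],[2.9,-3.45,0],[2.9,-3.45,0],[2.9,-3.45,0],[2.9,-3.45,0],[2.9,-3.45,0]], "spin": [-5.4,-5.4,-5.4,-5.4,-5.4,-5.4,-5.4,-5.4,-5.4,-5.4,-5.4,-5.4], "hand": [2,2,2,2,2,2,2,2,2,2,2,2]}}

```text
time: 1.65
eef_pos: [0.5669, 0.1705, 0.2224]
orientation: [-2.131, -2.309, 0.0]
force: [-0.7, 0.4, 1.0]
opening: 0.231
```

Emit:
{"op": "play_rows", "data": {"offset": [[-0.1,0,-4],[-0.1,0,-4],[0,0,-4],[0,0,-4],[0,0,0]], "spin": [0,0,0,0,0], "hand": [2,2,2,2,2]}}

```text
time: 2.28
eef_pos: [0.562, 0.1709, 0.0598]
orientation: [-2.126, -2.31, 0.009]
force: [0.2, 0.2, 1.1]
opening: 0.229
```

```bash
python3 - <<'E'
from h import *
p=cam('wrist'); w=arm.get_image('wrist'); cv2.imwrite("pics/w1.png",w[:,:,::-1])
cv2.imwrite("pics/s1.png",arm.get_image('scene')[:,:,::-1])
print(arm.observe()['eef_pos'])
from fit import *
print(proj(p,wpts([.5725,.073,-1.488],list(W))))
E
```

```text
[0.56475627 0.17171592 0.06363843]
[[321.73387383 419.0289977 ]
 [248.44951929 418.76639756]
 [329.55270417 285.99520452]
 [241.48048694 285.80320865]
 [326.5896255  274.40366798]
 [244.28155434 274.23429463]]
```

View pics/w1.png

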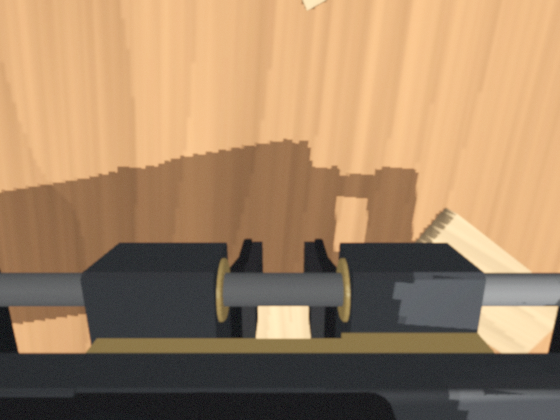

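View pics/s1.png

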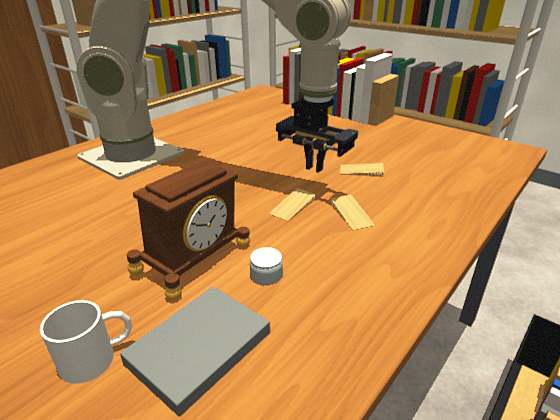

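Emit:
{"op": "play_rows", "data": {"offset": [[0,0,-3],[0,0,-2],[0,0,-0.4],[0,0,0],[0.1,-1,0],[0.05,-0.7,0],[0,-0.4,0],[0.05,-0.4,0],[0,-0.4,0],[0.05,-0.4,0],[0,0,0]], "spin": [0,0,0,0,0,0,0,0,0,0,0], "hand": [2,2,2,2,2,2,2,2,2,2,2]}}

```text
time: 3.75
eef_pos: [0.5668, 0.1383, 0.0086]
orientation: [2.128, 2.311, -0.0]
force: [-0.3, 0.6, -0.5]
opening: 0.233
```

```bash
python3 - <<'E'
from h import *
print(arm.observe()['eef_pos'],arm.observe()['force'])
s=arm.get_image('scene'); crop(s,250,90,130,140,4,"pics/s2.png")
E
```

```text
[0.56682018 0.13825895 0.00857031] [-0.3174088   0.55506943 -0.53001172]
```

View pics/s2.png

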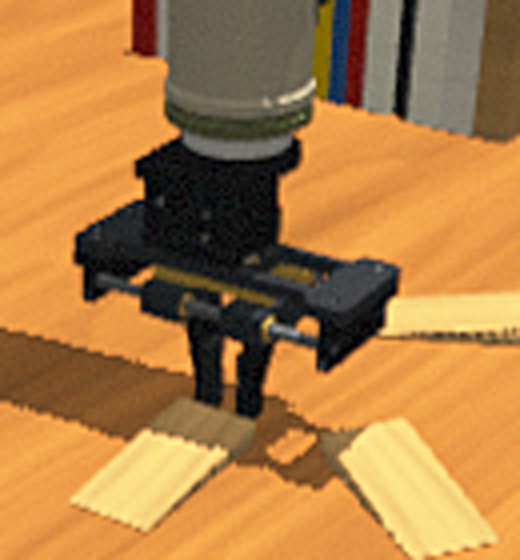

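Emit:
{"op": "play_rows", "data": {"offset": [[0.08,-1,0],[0.08,-1,0],[0.08,-1,0],[0.08,-1,0],[0.08,-1,0],[0.08,-1,0],[0.08,-1,0],[0.08,-1,0],[0,0,0]], "spin": [0,0,0,0,0,0,0,0,0], "hand": [2,2,2,2,2,2,2,2,2]}}

```text
time: 4.92
eef_pos: [0.5733, 0.0574, 0.0086]
orientation: [2.129, 2.31, -0.0]
force: [0.1, 0.0, 0.7]
opening: 0.23
```

```bash
python3 - <<'E'
from h import *
print(arm.observe()['eef_pos'],arm.observe()['force'])
s=arm.get_image('scene'); crop(s,210,130,140,130,5,"pics/s3.png")
s=arm.get_image('side'); crop(s,190,110,160,120,5,"pics/si3.png")
E
```

```text
[0.57326902 0.05744832 0.00860238] [0.06815924 0.02205616 0.73647168]
```

View pics/s3.png

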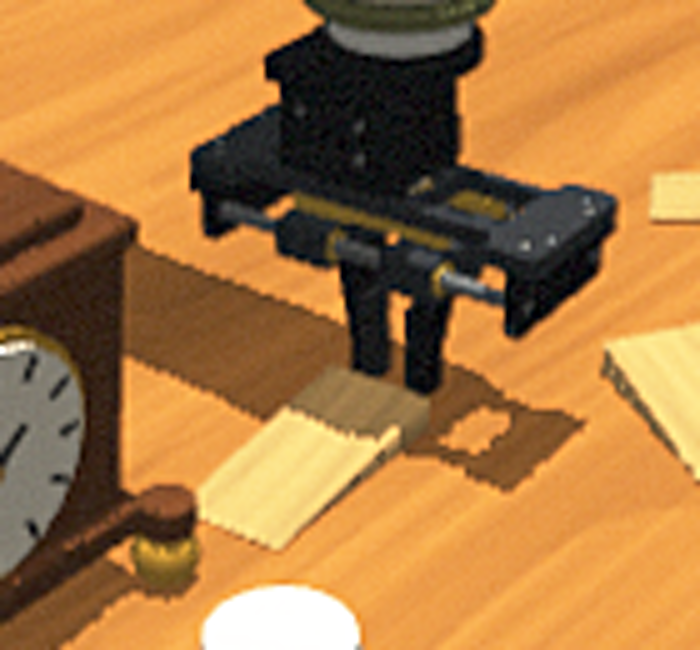

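View pics/si3.png

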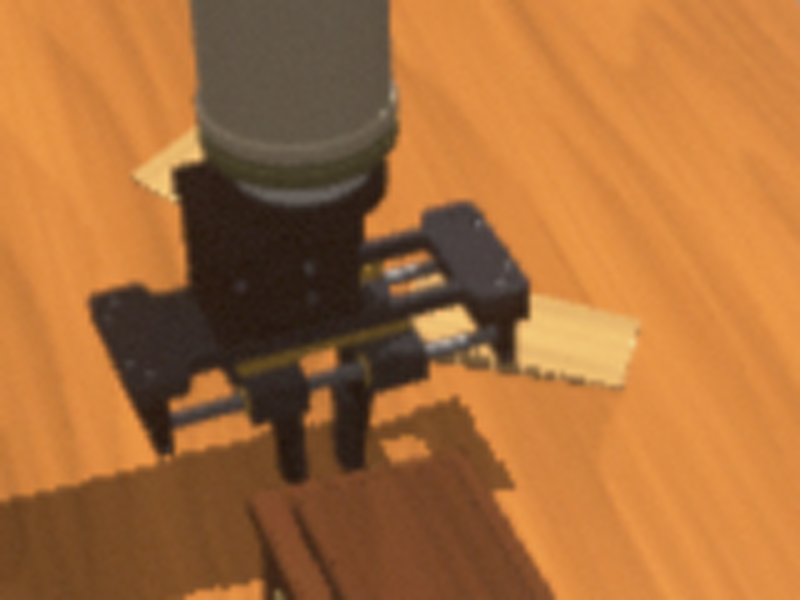

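```bash
python3 - <<'E'
from fit import *
so=lambda x,y:(210+x/5,130+y/5)
q,f=fitw({'scene':{'tipR-':so(198,500),'tipR+':so(278,550),'h+':so(429,404),'h-':so(334,367)}},[.578,-.007,-1.488]); print(q,f.round(1))
M=R.from_euler('z',q[2]).as_matrix(); print("foot in wedge",M.T@(np.array([.5867,-.119,0])-[q[0],q[1],0]))
print("heel",wpts(q,['b+','b-']), "tip",wpts(q,['tipR+','tipR-']))
E
```

```text
[ 0.58142739 -0.01525842 -1.48914819] [-3.   1.4  1.2 -0.2  1.1 -1.1  0.6 -0.6]
foot in wedge [ 0.103826   -0.00320585  0.        ]
heel [[0.60444066 0.04682531 0.        ]
 [0.54862722 0.04225809 0.        ]] tip [[ 0.61422756 -0.07277493  0.0015    ]
 [ 0.55841411 -0.07734215  0.0015    ]]
```

```bash
python3 - <<'E'
from fit import *
so=lambda x,y:(210+x/5,130+y/5)
q,f=fitw({'scene':{'tipR+':so(278,550),'h+':so(429,404),'h-':so(334,367)}},[.578,-.007,-1.488]); print(q,f.round(1))
M=R.from_euler('z',q[2]).as_matrix(); print("foot in wedge",M.T@(np.array([.5867,-.119,0])-[q[0],q[1],0]))
print("heel",wpts(q,['b+','b-']), "tip",wpts(q,['tipR+','tipR-']))
print(proj(cam('scene'),wpts(q,list(W)))*5-[1050,650],list(W))
E
```

```text
[ 0.5811375  -0.01868761 -1.49887476] [-0.2  0.4  0.3 -0.4 -0.1 -0.1]
foot in wedge [ 0.10045278 -0.00166028  0.        ]
heel [[0.60475354 0.04316934 0.        ]
 [0.54889831 0.03914521 0.        ]] tip [[ 0.61337668 -0.07652043  0.0015    ]
 [ 0.55752146 -0.08054456  0.0015    ]]
[[277.06004515 552.06644598]
 [176.7771664  509.64084488]
 [430.52305167 401.75206954]
 [333.47705636 366.57596612]
 [430.03221913 431.33141839]
 [333.83783503 395.65807981]] ['tipR+', 'tipR-', 'h+', 'h-', 'b+', 'b-']
```

Emit:
{"op": "play_rows", "data": {"offset": [[0.08,-0.8,0],[0.08,-0.8,0],[0.08,-0.8,0],[0.08,-0.6,0],[0.05,-0.5,0],[0.04,-0.5,0],[0.04,-0.5,0],[0.04,-0.5,0],[0,0,0]], "spin": [0,0,0,0,0,0,0,0,0], "hand": [2,2,2,2,2,2,2,2,2]}}

```text
time: 6.15
eef_pos: [0.5781, 0.0083, 0.0086]
orientation: [2.127, 2.311, 0.0]
force: [0.5, 1.2, -0.1]
opening: 0.231
```

```bash
python3 - <<'E'
from h import *
print(arm.observe()['eef_pos'],arm.observe()['force'])
s=arm.get_image('scene'); crop(s,200,130,140,130,5,"pics/s4.png")
E
```

```text
[0.57814452 0.00834702 0.00859586] [ 0.49647208  1.17562858 -0.06233785]
```

View pics/s4.png

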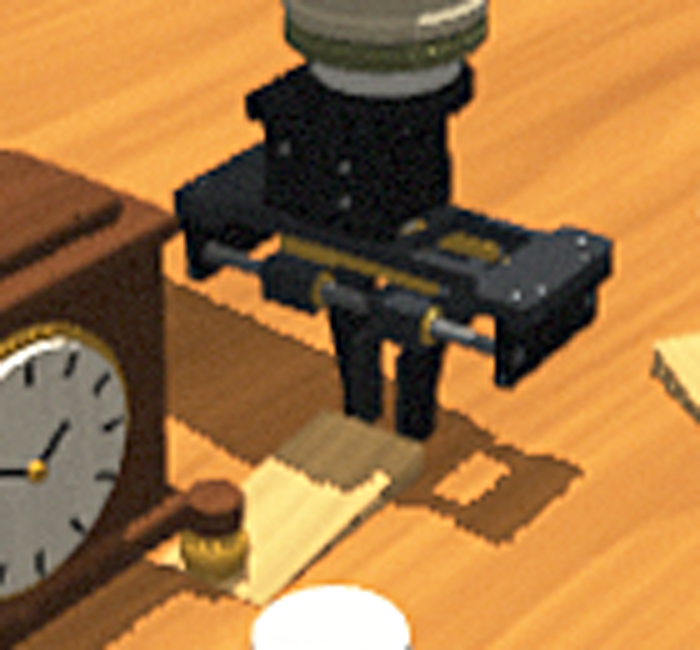

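```bash
cat > step.py <<'E'
from fit import *
import sys
def go(ox,oy,k,tp,hp,hm,foot=(.5867,-.119)):
    so=lambda p:(ox+p[0]/k,oy+p[1]/k)
    o={n:so(v) for n,v in (('tipR+',tp),('h+',hp),('h-',hm)) if v}
    q,f=fitw({'scene':o},[.58,-.06,-1.49]); print(q,f.round(1))
    M=R.from_euler('z',q[2]).as_matrix(); print("foot in wedge",M.T@(np.array([*foot,0])-[q[0],q[1],0]))
    print("heel mid",wpts(q,['b+','b-']).mean(0))
E
python3 -c "
from step import *
go(200,130,5,(262,603),(424,449),(322,410))"
```

```text
[ 0.58447139 -0.06517009 -1.48910004] [-0.1  0.7 -0.2 -0.6  0.4 -0.2]
foot in wedge [ 0.05383224 -0.00217164  0.        ]
heel mid [ 0.57957506 -0.00537021  0.        ]
```

Emit:
{"op": "play_rows", "data": {"offset": [[0.03,-0.4,0],[0.03,-0.4,0],[0.03,-0.4,0],[0.03,-0.4,0],[0.03,-0.4,0],[0.03,-0.4,0],[0,0,0]], "spin": [0,0,0,0,0,0,0], "hand": [2,2,2,2,2,2,2]}}

```text
time: 7.08
eef_pos: [0.5799, -0.0164, 0.0086]
orientation: [2.128, 2.31, -0.001]
force: [-0.3, 0.8, -0.2]
opening: 0.229
```

```bash
python3 - <<'E'
from h import *
print(arm.observe()['eef_pos'],arm.observe()['force'])
s=arm.get_image('scene'); cv2.imwrite("pics/full5.png",s[:,:,::-1]); crop(s,200,130,140,130,5,"pics/s5.png")
E
```

```text
[ 0.57990414 -0.01635383  0.0085872 ] [-0.25989252  0.78975958 -0.22016376]
```

View pics/s5.png

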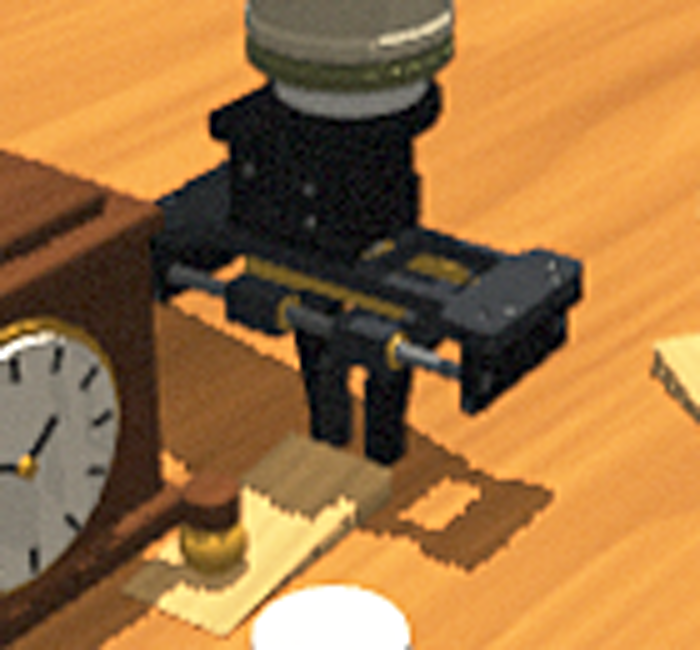

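```bash
python3 -c "
from step import *
go(200,130,5,(222,635),(393,475),(290,434))"
```

```text
[ 0.58648495 -0.0904467  -1.49823964] [-0.1  0.5 -0.3 -0.5  0.4 -0.1]
foot in wedge [ 0.02849376 -0.00185544  0.        ]
heel mid [ 0.58213537 -0.03060457  0.        ]
```

Emit:
{"op": "play_rows", "data": {"offset": [[0.02,-0.3,0],[0.02,-0.3,0],[0.02,-0.3,0],[0.01,-0.2,0],[0,0,0]], "spin": [0,0,0,0,0], "hand": [2,2,2,2,2]}}

```text
time: 7.75
eef_pos: [0.5805, -0.0269, 0.0086]
orientation: [2.128, 2.311, -0.0]
force: [-0.4, 1.4, -0.2]
opening: 0.232
```

```bash
python3 - <<'E'
from h import *
print(arm.observe()['eef_pos'],arm.observe()['force'])
s=arm.get_image('scene'); cv2.imwrite("pics/full6.png",s[:,:,::-1]); crop(s,190,140,130,120,5,"pics/s6.png");crop(s,120,150,140,150,4,"pics/s6b.png")
s=arm.get_image('side'); cv2.imwrite("pics/side6.png",s[:,:,::-1]); crop(s,220,190,120,165,3.6,"pics/si6.png")
E
```

```text
[ 0.58053694 -0.02686737  0.00855058] [-0.35736958  1.36166331 -0.22120101]
```

View pics/s6.png

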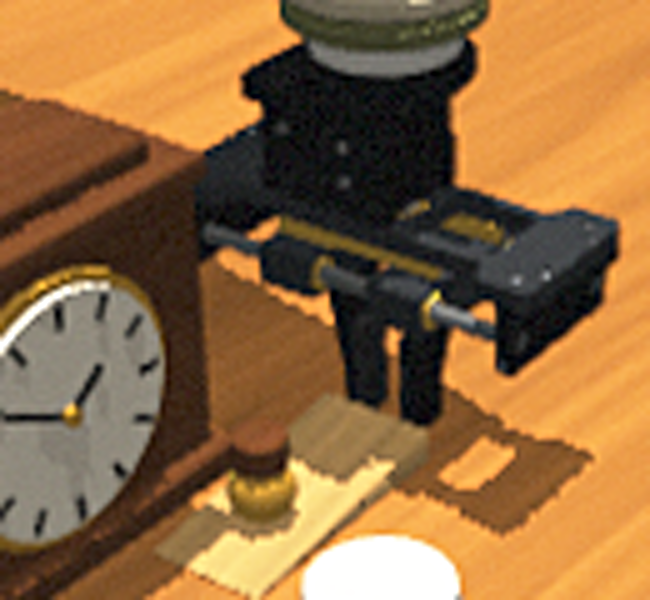

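View pics/s6b.png

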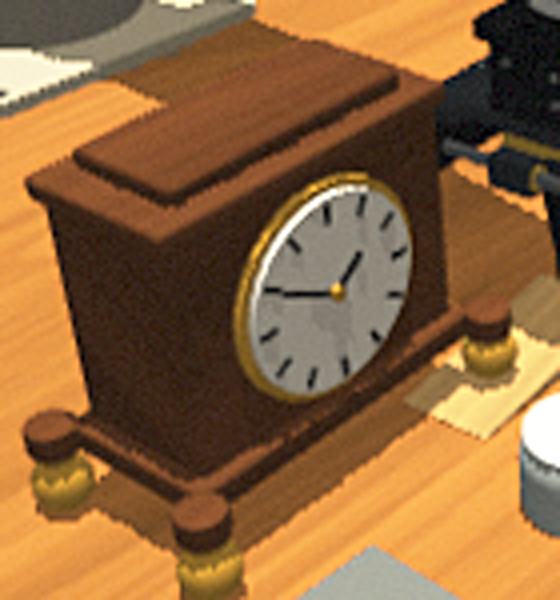

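View pics/si6.png

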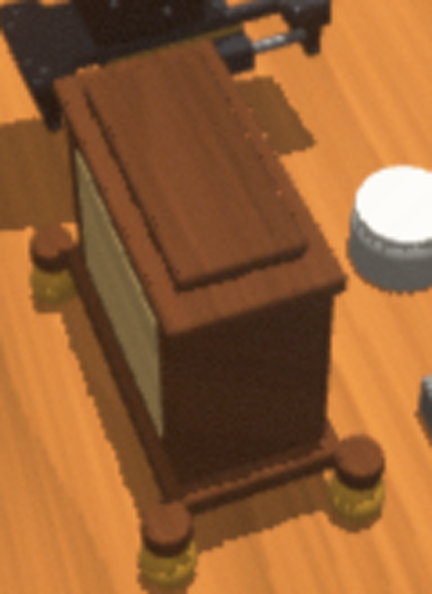

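```bash
python3 -c "
from step import *
go(190,140,5,(253,597),(428,432),(325,393))
s=cv2.imread('pics/scene0.png')[:,:,::-1]; crop(s,120,150,140,150,4,'pics/s0b.png')
s=cv2.imread('pics/side0.png')[:,:,::-1]; crop(s,220,190,120,165,3.6,'pics/si0b.png')
"
```

```text
[ 0.58564027 -0.10016263 -1.50061032] [ 0.   0.3 -0.4 -0.1  0.3 -0.2]
foot in wedge [ 0.01886531 -0.00026391  0.        ]
heel mid [ 0.58143256 -0.04031035  0.        ]
```

View pics/s0b.png

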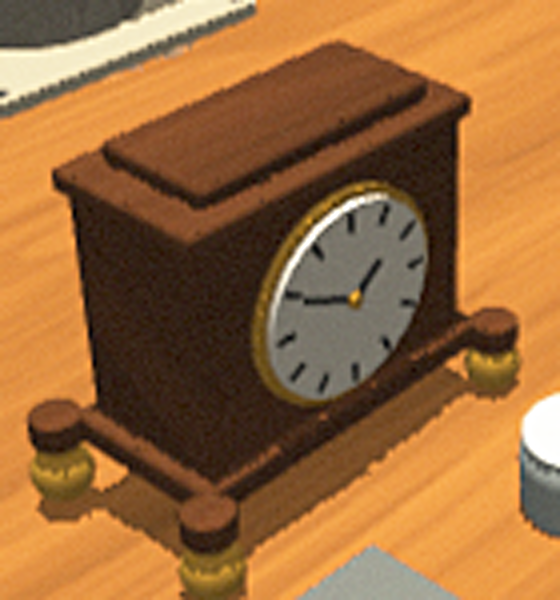

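View pics/si0b.png

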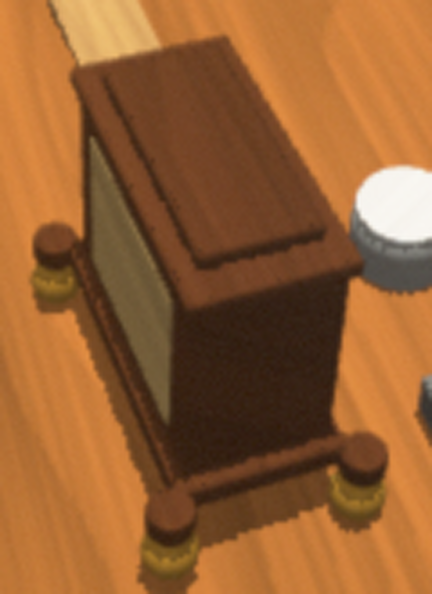

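```bash
cat > joint.py <<'E'
from fit import *
C={n:cam(n) for n in('scene','side')}
feet={'mm':(-52,-97,15),'pm':(52,-97,15),'pp':(52,97,22),'mp':(-52,97,15)}
sg={'mm':(-1,-1),'pm':(1,-1),'pp':(1,1),'mp':(-1,1)}
u=lambda n,p:(120+p[0]/4,150+p[1]/4) if n=='scene' else (220+p[0]/3.6,190+p[1]/3.6)
init={'F':{'scene':dict(mm=(62,467),pm=(213,570),pp=(493,363)),'side':dict(mm=(169,549),pm=(358,490),mp=(54,278))},
 'T':{'scene':dict(mm=(55,175),pm=(190,243),pp=(467,100)),'side':dict(mp=(74,72),mm=(187,305),pm=(360,268))}}
def run(now):
    def pose(q,P,rx,ry):
        M=R.from_euler('z',q[2]).as_matrix()@R.from_rotvec([rx,ry,0]).as_matrix()
        return np.asarray(P)/1000@M.T+[q[0],q[1],0]
    def f(p):
        out=[]
        for ob,q,rx,ry,z in ((init,p[:3],-.076*.4725,.076*.8813,0),(now,p[3:6],p[6],p[7],p[11])):
            q=q.copy()
            for n in('scene','side'):
                for k,v in ob['F'][n].items(): out.append(proj(C[n],pose(q,feet[k],rx,ry)+[0,0,z])-u(n,v))
                for k,v in ob['T'][n].items(): out.append(proj(C[n],pose(q,(sg[k][0]*p[8]*1e3,sg[k][1]*p[9]*1e3,p[10]*1e3),rx,ry)+[0,0,z])-u(n,v))
        return np.array(out).ravel()
    # sign: init lean axis a=(-52,97)/|.| *.076
    p0=[.54,-.22,.06,.54,-.22,.06,0,0,.045,.09,.2,0]
    r=least_squares(f,p0,x_scale=[.01]*12); 
    p=r.x; print(p.round(4)); print('rms px',np.sqrt((r.fun**2).mean()),abs(r.fun).max())
    cov=np.linalg.inv(r.jac.T@r.jac)*(r.fun**2).sum()/(r.fun.size-12); print('tilt',np.hypot(p[6],p[7]),'sd',np.sqrt(np.diag(cov))[6:8])
    print('move mm',1e3*(p[3:5]-p[:2])); print('foot',pose(p[3:6],[(52,97,7)],p[6],p[7])+[0,0,p[11]])
E
python3 - <<'E'
from joint import *
now={'F':{'scene':dict(mm=(64,485),pm=(210.5,570),pp=(490,349)),'side':dict(mm=(167,559),pm=(357,494),mp=(54,285))},
 'T':{'scene':dict(mm=(28,182),pm=(157,240),pp=(440,84)),'side':dict(mp=(57,82),mm=(168,332),pm=(343,285))}}
run(now)
E
```

```text
[ 5.405e-01 -2.192e-01  5.860e-02  5.406e-01 -2.192e-01  6.020e-02
 -2.800e-03 -3.000e-04  4.160e-02  8.570e-02  1.787e-01 -1.200e-03]
rms px 0.5460851252263296 1.2738133032202654
tilt 0.002820321448296169 sd [0.00419429 0.00434846]
move mm [ 0.12100471 -0.04989945]
foot [[ 0.58669453 -0.11926536  0.00557923]]
```

Emit:
{"op": "play_rows", "data": {"offset": [[0.01,-0.1,0],[0.01,-0.1,0],[0,-0.05,0],[0,0,0]], "spin": [0,0,0,0], "hand": [2,2,2,2]}}

```text
time: 8.35
eef_pos: [0.5808, -0.0285, 0.0085]
orientation: [-2.127, -2.312, -0.0]
force: [0.2, 4.6, -0.1]
opening: 0.23
```

```bash
python3 - <<'E'
from h import *
print(arm.observe()['eef_pos'],arm.observe()['force'])
E
```

```text
[ 0.5808013  -0.02854277  0.00854957] [ 0.24452547  4.58749681 -0.11499095]
```

The resistance jumped from about 1.4 N to 4.6 N, which means the clock has come level. I'm backing off and lifting away.

Emit:
{"op": "play_rows", "data": {"offset": [[0,0.5,0],[0,1,0],[0,2,0],[0,2,1],[0,2,4],[0,2,5],[0,4,5],[0,4,3],[0,4,0],[0,4,0],[0,0,0]], "spin": [0,0,0,0,0,0,0,0,0,0,0], "hand": [2,2,2,2,2,2,2,2,2,2,2]}}

```text
time: 9.72
eef_pos: [0.5791, 0.231, 0.1869]
orientation: [-2.118, -2.318, -0.001]
force: [-0.3, -1.1, -0.6]
opening: 0.229
```

```bash
python3 - <<'E'
from h import *
print(arm.observe()['eef_pos'],arm.observe()['force'])
s=arm.get_image('scene'); crop(s,190,140,130,120,5,"pics/s7.png");crop(s,120,150,140,150,4,"pics/s7b.png")
s=arm.get_image('side'); crop(s,220,190,120,165,3.6,"pics/si7.png")
E
```

```text
[0.57908236 0.23096321 0.18686372] [-0.34905344 -1.10617144 -0.64170764]
```

View pics/s7.png

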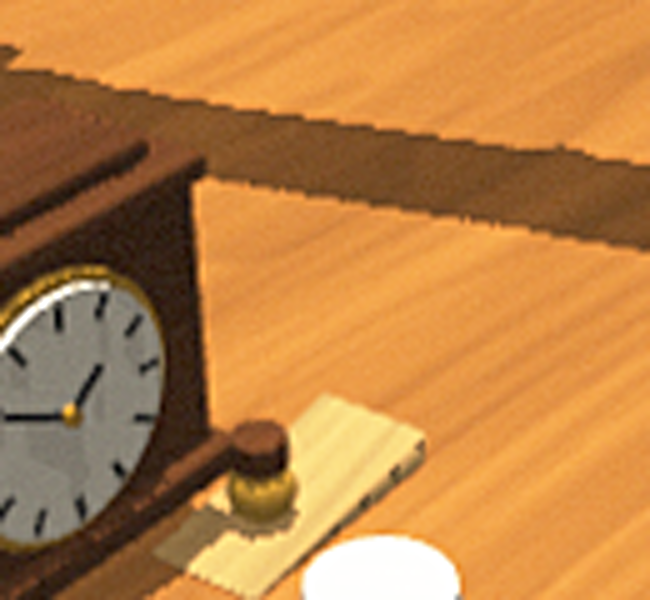

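View pics/s7b.png

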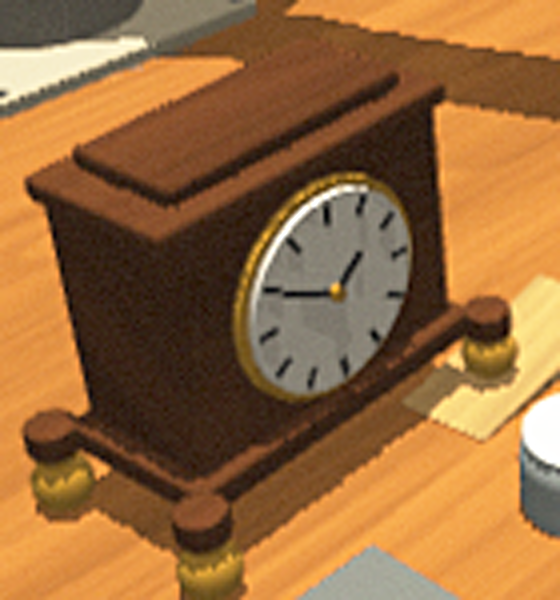

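View pics/si7.png

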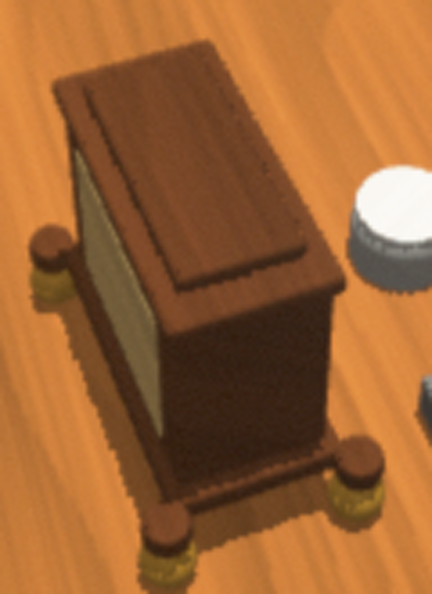

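```bash
python3 - <<'E'
from step import *
go(190,140,5,(253,599),(427,433),(325,393))
from joint import run
run({'F':{'scene':dict(mm=(64,485),pm=(210.5,570),pp=(490,350)),'side':dict(mm=(167,559),pm=(357,494),mp=(54,285))},
 'T':{'scene':dict(mm=(28,182),pm=(157,240),pp=(442,86)),'side':dict(mp=(55,82),mm=(168,332),pm=(343,285))}})
s=arm.get_image('scene'); a=cv2.imread('pics/full6.png'); b=s[:,:,::-1]
def g(im,x,y,w,h): return np.float32(cv2.cvtColor(np.ascontiguousarray(im[y:y+h,x:x+w]),cv2.COLOR_BGR2GRAY))
for nm,r in (('dial',(175,190,45,60)),('wedge/foot',(235,230,25,25)),('foot mm',(125,250,25,30))): print(nm,cv2.phaseCorrelate(g(a,*r),g(b,*r),cv2.createHanningWindow((r[2],r[3]),cv2.CV_32F)))
c=cv2.imread('pics/scene0.png')
for nm,r in (('mug',(35,290,100,95)),('tin',(248,245,38,40)),('case',(120,285,155,130))): print(nm,cv2.phaseCorrelate(g(c,*r),g(b,*r)))
E
```

```text
[ 0.58608668 -0.10084948 -1.49873953] [ 0.   0.1 -0.2 -0.1  0.2 -0. ]
foot in wedge [ 0.01814758 -0.00069501  0.        ]
heel mid [ 0.58176701 -0.04100517  0.        ]
[ 5.405e-01 -2.191e-01  5.870e-02  5.406e-01 -2.192e-01  6.010e-02
 -5.400e-03 -4.000e-04  4.170e-02  8.600e-02  1.786e-01 -1.500e-03]
rms px 0.5321506275366439 1.197923749392828
tilt 0.00543464917572433 sd [0.00408751 0.00423944]
move mm [ 0.0713041  -0.12731893]
foot [[ 0.58664163 -0.11925743  0.00494804]]
dial ((0.5462471075908724, -0.04201405514344714), 0.9274869509096498)
wedge/foot ((0.5250154606599402, 0.713738975741526), 0.9410371326446533)
foot mm ((0.8743908801356124, 0.09768827340435138), 0.8727964719136556)
mug ((-0.007096022415062464, -0.010413484956238506), 1.0088382551074029)
tin ((-0.10167673977072411, 0.12707969068831915), 0.8511933261156082)
case ((-0.06493240753589191, 0.47478073045382985), 1.0331994323377256)
```

```bash
python3 -c "
from bench import arm
print(arm.job_done())"
```

```text
the job is handed in; nothing more can be done
None
```

I pushed the nearest of the three wedges thin end first under the short foot, using the nearly shut fingertips on its heel, then backed away and handed the job in. No verdict is given, so the result below rests on my own measurements.

**Last checks**
- **Lean:** about 0.003–0.005 rad with an uncertainty of about 0.004; it was 0.076 at the start and the limit is 0.015.
- **Clock position:** moved less than 0.5 mm.
- **Foot on the wedge:** about 17–18 mm ahead of the wedge's origin (16 is ideal) and about 1 mm off its centreline.
- **Contact:** pushing resistance rose from 1.4 N to 4.6 N over the last 2 mm or so, as expected when the clock comes level. I took that to mean the wedge bears the foot; I had no direct reading of the contact force.
- **Bystanders:** the mug, tin and case have not visibly moved. Their image shifts were all under 0.5 px.

**Disagreements**
- An image-shift check of the clock, before against after the final nudge, read 0.5–0.9 px. The corner fits showed no such motion, and I put it down to small windows with the arm's shadow moving through them.
- One wedge fit partway through had a 3 px error because the foot's lug hid a tip corner, so I repeated it without that corner.

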